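# Find the battery case that is not caught and snap it shut

### The arm

A 6-joint arm with a two-finger parallel gripper is mounted at the origin on the work surface. World frame = base frame: x ahead of the robot, y to its left, z up, the work surface at z = 0. Lengths are in m, angles in degrees, forces in N, time in s.
With the tool pointing down it reaches from about 0.325 to 0.85 m from the base axis. Payload 4.4 kg.
Tool frame: the origin (TCP) lies on the centre line of the jaws, within the pads' length; the fingertips stand 11 mm ahead of it and the grasp point (between the pads) lies 8 mm behind it; z points along the fingers, y is the line along which they close (so a half turn about z gives the same grasp; the last joint's range is limited). The gripper opens to 94 mm and grips with 3 to 60 N. Pads are 16 mm wide; open, the fingers measure 119 mm over their backs; the gripper's body (75 mm by 177 mm) begins 78 mm behind the grasp point.
Start: joints at [-85.227, 11.837, 88.321, -0, 79.842, -8.623], TCP at [0.133, -0.559, 0.216] pointing down, gripper open.
Joint ranges: [-156.59, 156.59], [-49.26, 127.26], [12.9, 141.05], [-63.56, 243.56], [4.71, 150.69], [-161.64, 161.64]. Speed limits (degrees/s): [159.86, 159.86, 180, 180, 180, 180].

### API

Orientations are given as a 3x3 rotation matrix whose columns are the frame's x, y, z axes.
In Python, from bench import robot, capture, spotter gives the robot as it stands.
- The arm moves only by the tool carry_out, never from a script. Its argument "rows" is text: rows parted by semicolons, each of 7 numbers parted by spaces: the closure, from -1 (fully open) to 1 (shut), then the shift along the world's x, y, z in mm, then the turn, a rotation vector about the world's x, y, z in rad. In form: claw x y z ax ay az; .... A call has 1 to 12 rows; each row shifts and turns the commanded pose from where the row before left it; what a row does not reach is not made up. A row lasts 1/12 s, in which the tool goes at most 41.7 mm and 7.16 degrees, less where a joint would pass 70% of its speed; a pose out of reach is approached as far as the arm can. A call with a gripper value outside its range is refused whole. The fingers move at their own pace and stop on an object; "grip_force" is the grip in N (left out, the last holds). Time passes only in rows, so rows that do not move let the fingers close. It gives the time, the measured TCP pose, the force, the opening and the grip force at its end, in the units of the state.
- robot.sense(): the state, without advancing time (a new reading comes with each control period).
- capture(name): name is "side" or "top" or "wrist"; returns a dict with "color" (384x512x3 uint8, blue, green, red), "z_map" (384x512 float32, m along the optical axis (not along the pixel's ray), 0 where there is no reading), "intrinsics" (3x3 intrinsics, pixels), "distortion" ([k1, k2, p1, p2, k3] as OpenCV has them; the pictures are not rectified), "cam_to_world" (4x4, takes a point from camera to world coordinates). Camera axes: x right, y down, z forward; pixel columns grow to the right and rows downward; lengths in m; the calibration is good to about 2 mm. A picture is of the moment at which its call begins.
- robot.sign_off(): hands the job in; it is judged then, once.
Trained networks look in the newest picture that a camera, given by its name, has taken for a name from the list of things; names that differ only in an ending like _2 or _b are one class to them, and where a whole thing is asked for, a point or a joint stands for the part that bears it (a point fixed in the world has none). Each returns a list of dicts, best first, with "score" (0 to 1); they miss things now and then, are a little off and sometimes report something else, mostly with a low value. They report only what shows in the picture. A call takes as long as a camera call.
- spotter.spot_in(camera, label): "centre" ([row, column] in pixels, amid what is visible of it).
- spotter.regions_of(camera, label): "mask" (384x512 bool, what is visible of it) and "centre" ([row, column] in pixels, amid what is visible of it).
The state is a dict: "time": time; "qpos": joint angles; "joint_vel": joint speeds; "joint_efforts": joint torques, N m; "tool_pos": TCP position; "orientation": TCP orientation; "ft_force": force on the tool from outside, world axes, zero at the start; "wrist_torque": the same for the moment, N m; "gripper_width": opening from 0.0 (shut) to 1.0 (fully open); "grasp_force": force on a finger pad.
Only numpy, scipy, OpenCV 4.12 (cv2) and the standard library are available. Lean on these libraries where they do the work, as an engineer would, in place of code of your own. Each camera call takes 0.05 s, during which the arm holds its last target. There are 200 camera calls.

### The job

One of the three battery cases on the charging rack looks shut but its catch has not caught. Tug each lid by its handle until you find the one that comes up, lift that lid until its catch springs free, then push it down until it snaps fully home, and let go with all three lids shut. Do not knock the rack or its lamp bar, nor the car, bottle, jar or screwdriver.

Things in the scene. Friction and masses are not known exactly. Their poses are not given: they have to be found in the camera images.
- case_a: aluminium battery case with black corners, fixed on the rack board: 170 mm deep (its x), 120 mm wide (its y), 97 mm high with its 22 mm lid, origin at the centre of the underside, front (steel catch plate) towards its -x, lid hinged along its y, 85 mm behind its centre, 75 mm above its underside. All three look the same
- case_a_lid (a joint): lid angle, rad: 0 shut, grows as the front rises, stop at 0.22. A caught lid gives under 0.015 (2 mm at the handle), then stands firm (tug with 14 to 25 N). An uncaught lid looks as shut but keeps rising with under 14 N; past 0.12 its hidden spring bolt jumps out and the lid then stays ajar at 0.07 to 0.11 until pushed down at the handle with 5 to 15 N to its stop: it snaps home and holds
- case_a_grip (a point): middle of the black bow handle on this lid: a round bar 12 mm thick, 44 mm long along the case's x, its centre line 34 mm above the lid's top face; axes as the case's when shut; 140 mm in front of the hinge line and, when shut, 131 mm above the case's underside. Pinch it across the case's y
- case_b: aluminium battery case with black corners, fixed on the rack board: 170 mm deep (its x), 120 mm wide (its y), 97 mm high with its 22 mm lid, origin at the centre of the underside, front (steel catch plate) towards its -x, lid hinged along its y, 85 mm behind its centre, 75 mm above its underside. All three look the same
- case_b_lid (a joint): lid angle, rad: 0 shut, grows as the front rises, stop at 0.22. A caught lid gives under 0.015 (2 mm at the handle), then stands firm (tug with 14 to 25 N). An uncaught lid looks as shut but keeps rising with under 14 N; past 0.12 its hidden spring bolt jumps out and the lid then stays ajar at 0.07 to 0.11 until pushed down at the handle with 5 to 15 N to its stop: it snaps home and holds
- case_b_grip (a point): middle of the black bow handle on this lid: a round bar 12 mm thick, 44 mm long along the case's x, its centre line 34 mm above the lid's top face; axes as the case's when shut; 140 mm in front of the hinge line and, when shut, 131 mm above the case's underside. Pinch it across the case's y
- case_c: aluminium battery case with black corners, fixed on the rack board: 170 mm deep (its x), 120 mm wide (its y), 97 mm high with its 22 mm lid, origin at the centre of the underside, front (steel catch plate) towards its -x, lid hinged along its y, 85 mm behind its centre, 75 mm above its underside. All three look the same
- case_c_lid (a joint): lid angle, rad: 0 shut, grows as the front rises, stop at 0.22. A caught lid gives under 0.015 (2 mm at the handle), then stands firm (tug with 14 to 25 N). An uncaught lid looks as shut but keeps rising with under 14 N; past 0.12 its hidden spring bolt jumps out and the lid then stays ajar at 0.07 to 0.11 until pushed down at the handle with 5 to 15 N to its stop: it snaps home and holds
- case_c_grip (a point): middle of the black bow handle on this lid: a round bar 12 mm thick, 44 mm long along the case's x, its centre line 34 mm above the lid's top face; axes as the case's when shut; 140 mm in front of the hinge line and, when shut, 131 mm above the case's underside. Pinch it across the case's y
- rack: fixed plywood board 250 (x) x 660 (y) x 12 mm under the cases, origin at the centre of its underside. A lamp bar runs along its y at x -57 to -33, z 293 to 317 mm, on 22 mm posts at y = +-305 mm: 150 mm straight above the handles, so a gripper must reach a handle leaning 25 to 45 degrees, coming from the robot's side and pointing down and away from the robot
- car: model race car, 260 x 160 x 96 mm, bystander at the left; origin at the centre of its underside
- water: clear drinking bottle, 66 mm across, 200 mm high, bystander at the right; origin at its foot
- jar: glass jar with steel lid, 56 mm across, 60 mm high, bystander in front of the rack; origin at its foot
- driver: screwdriver lying flat with a black handle, bystander in front of the rack; lies along its x

How it is judged (in metres and radians):
On the way, in this order (a step that is already met when the one before it is completed fails the run):
1. a lid has come up past its catch on being tugged (over 0.12 rad) (value of joint any of case_a_lid, case_b_lid, case_c_lid above 0.12 rad), for 0.1 s.
2. all three lids are home again (under 0.012 rad) (value of joint each of case_a_lid, case_b_lid, case_c_lid below 0.012 rad), for 0.2 s.
At the end, for the whole second after the job is handed in: all three lids are home (each lid angle under 0.012 rad) and at rest, and the handles are released (all of step 2 and velocity of joint case_a_lid between -0.05 and 0.05 rad/s and velocity of joint case_b_lid between -0.05 and 0.05 rad/s and velocity of joint case_c_lid between -0.05 and 0.05 rad/s); the robot touches nothing.
It fails at once if a bystander is moved by more than 30 mm (distance of any of car, water, jar, driver from where it was at the start of the episode above 0.03 m).
It fails at once if the rack or its lamp bar is knocked (over 5 N) (contact force between any of the arm, the fingers and rack above 5 N).
It also fails if it takes over 58 s, if anything falls off the work surface, if the arm or the gripper's body presses on something with over 40 N, if the wrist force passes 120 N, or if a joint passes its speed limit or range.

## Working session

There is one attempt and no reset: what is moved stays moved. The work goes in short steps, Python scripts to look and compute and a tool call to move; the robot and the scene stay as the last step left them, time stands still between calls to the robot, and variables do not carry over. Pictures are saved under pics/ and viewed, at most 10 in all, crops included, and the job is handed in when it is done.

Besides the shell and the picture viewer there is one more tool, called after "Call:" as name(argument=value, ...) on one line, values as JSON. carry_out: Moves the arm, as the interface text tells. Its arguments: {"type":"object","properties":{"rows":{"type":"string"},"grip_force":{"type":"number"}},"required":["rows"]}

```bash
mkdir -p pics; cat > h.py <<'E'
import numpy as np, cv2
from bench import robot, capture, spotter
def world(c, uv):
    uv=np.asarray(uv,float).reshape(-1,2)
    z=np.array([c["z_map"][int(v),int(u)] for u,v in uv])
    n=cv2.undistortPoints(uv.reshape(-1,1,2),c["intrinsics"],np.array(c["distortion"])).reshape(-1,2)
    p=np.c_[n*z[:,None],z,np.ones(len(z))]
    return (p@np.array(c["cam_to_world"]).T)[z>0,:3]
def mask_pts(c,m):
    v,u=np.nonzero(m); return world(c,np.c_[u,v])
E
python3 - <<'E'
from h import *
ims=[]
for n in ["top","side"]:
    c=capture(n); cv2.imwrite(f"pics/{n}0.png",c["color"])
    print(n,np.round(c["cam_to_world"],3).tolist())
    for l in ["case_a","case_a_grip","rack","car","water","jar","driver"]:
        for r in spotter.regions_of(n,l)[:4]:
            p=mask_pts(c,r["mask"])
            print(l,round(r["score"],2),np.round(r["centre"]),len(p),np.round(np.median(p,0),3) if len(p) else "",np.round(np.percentile(p,[3,97],axis=0),3).tolist() if len(p) else "")
s=robot.sense();print(s["tool_pos"],np.round(s["orientation"],3).tolist(),s["time"],s["gripper_width"])
E
```

```text
top [[0.007, -0.996, 0.086, 0.45], [-1.0, -0.008, -0.009, 0.021], [0.01, -0.086, -0.996, 1.762], [0.0, 0.0, 0.0, 1.0]]
case_a 0.97 [163. 227.] 1326 [0.675 0.116 0.107] [[0.575, 0.059, 0.031], [0.744, 0.176, 0.117]]
case_a 0.64 [166. 274.] 1316 [ 0.673 -0.053  0.107] [[0.575, -0.111, 0.049], [0.743, 0.006, 0.141]]
case_a 0.59 [176. 267.] 6628 [ 0.611 -0.041  0.012] [[0.535, -0.367, 0.002], [0.777, 0.261, 0.318]]
case_a 0.57 [166. 315.] 1415 [ 0.668 -0.219  0.107] [[0.573, -0.281, 0.02], [0.743, -0.165, 0.151]]
case_a_grip 0.71 [166. 272.] 1118 [ 0.674 -0.053  0.107] [[0.579, -0.109, 0.1], [0.739, -0.0, 0.136]]
rack 0.69 [176. 268.] 6452 [ 0.611 -0.041  0.012] [[0.536, -0.367, 0.003], [0.776, 0.26, 0.318]]
rack 0.25 [247. 304.] 144 [ 0.358 -0.189  0.057] [[0.335, -0.21, 0.028], [0.38, -0.17, 0.065]]
car 0.63 [200. 112.] 2646 [0.538 0.551 0.064] [[0.419, 0.449, 0.029], [0.657, 0.659, 0.097]]
water 0.84 [216. 393.] 409 [ 0.48  -0.523  0.125] [[0.45, -0.555, -0.003], [0.51, -0.505, 0.202]]
jar 0.45 [164. 273.] 1251 [ 0.674 -0.053  0.107] [[0.576, -0.11, 0.099], [0.743, 0.004, 0.136]]
driv
[... 1197 characters left out ...]
6. 298.] 922 [ 0.47  -0.554  0.128] [[0.448, -0.572, 0.018], [0.503, -0.524, 0.2]]
water 0.43 [245. 300.] 1643 [ 0.635 -0.233  0.109] [[0.576, -0.289, 0.09], [0.745, -0.168, 0.147]]
water 0.24 [208. 278.] 1917 [ 0.628 -0.079  0.105] [[0.574, -0.118, 0.025], [0.744, -0.001, 0.138]]
jar 0.59 [279. 216.] 412 [ 0.354 -0.206  0.048] [[0.332, -0.221, -0.003], [0.382, -0.145, 0.063]]
driver 0.57 [200. 194.] 193 [0.408 0.151 0.019] [[0.306, 0.122, 0.005], [0.449, 0.225, 0.027]]
driver 0.45 [278. 216.] 371 [ 0.356 -0.206  0.055] [[0.333, -0.221, 0.001], [0.381, -0.172, 0.063]]
[ 0.13317691 -0.55938308  0.21649237] [[0.973, 0.232, -0.0], [0.232, -0.973, -0.0], [-0.0, 0.0, -1.0]] 0.8 1.0005629632747877
```

View pics/top0.png

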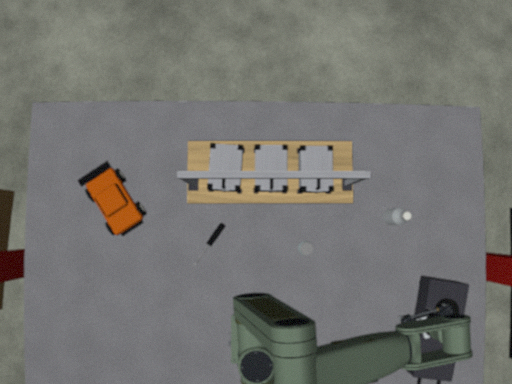

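View pics/side0.png

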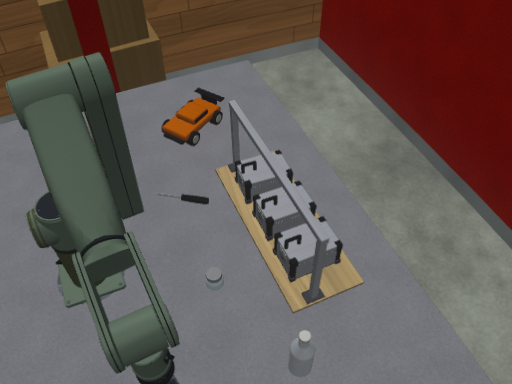

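The top view shows the three cases at columns 227, 272 and 316 (row about 165) under the lamp bar. The side view shows the black bow handles at about (248,167), (268,202) and (292,241) as col,row. Next I'll measure the handles and the bar.

```bash
python3 - <<'E'
from h import *
for n in ["side","top"]:
    c=capture(n)
    v,u=np.nonzero(c["z_map"]>0); P=world(c,np.c_[u,v]); col=c["color"][v,u].max(1)
    k=(P[:,0]>.55)&(P[:,0]<.66)&(abs(P[:,1]+.05)<.28)&(P[:,2]>.132)&(P[:,2]<.165)
    for y in [.115,-.055,-.225]:
        q=P[k&(abs(P[:,1]-y)<.03)]
        if len(q): print(n,y,len(q),np.round(q.mean(0),4),np.round(q.min(0),3),np.round(q.max(0),3), np.polyfit(q[:,0],q[:,1],1)[0].round(2) if len(q)>3 else "")
    k=(P[:,2]>.3)&(P[:,2]<.33)&(P[:,0]>.55)&(P[:,0]<.68)
    q=P[k];print("bar",len(q),q.mean(0).round(3),q.min(0).round(3),q.max(0).round(3),"dx/dy",np.polyfit(q[:,1],q[:,0],1).round(4))
E
```

```text
side 0.115 65 [0.6069 0.1173 0.1427] [0.58  0.109 0.132] [0.637 0.125 0.15 ] -0.06
side -0.055 65 [ 0.6058 -0.058   0.1433] [ 0.58  -0.065  0.133] [ 0.635 -0.051  0.152] -0.01
side -0.225 80 [ 0.6059 -0.229   0.1451] [ 0.579 -0.234  0.133] [ 0.634 -0.221  0.154] 0.0
bar 1586 [ 0.61  -0.107  0.314] [ 0.596 -0.377  0.3  ] [0.629 0.266 0.322] dx/dy [-0.0108  0.6091]
top 0.115 29 [0.598  0.1229 0.1441] [0.583 0.116 0.138] [0.612 0.127 0.153] -0.05
top -0.055 38 [ 0.5974 -0.0535  0.1457] [ 0.58  -0.059  0.137] [ 0.613 -0.048  0.154] 0.01
top -0.225 36 [ 0.5976 -0.2269  0.1449] [ 0.578 -0.232  0.136] [ 0.615 -0.221  0.153] 0.03
bar 1527 [ 0.611 -0.053  0.314] [ 0.597 -0.373  0.3  ] [0.626 0.265 0.325] dx/dy [-0.0088  0.6106]
```

Call:
carry_out(rows="-1 0 0 35 0 0 -0.117; -1 0 20 35 0 0 -0.117; -1 10 38 10 0 -0.1 0; -1 15 38 0 0 -0.1 0; -1 20 35 0 0 -0.1 0; -1 20 35 0 0 -0.1 0; -1 20 35 0 0 -0.1 0; -1 20 35 0 0 -0.11 0; -1 20 30 0 0 0 0", grip_force=40)

```text
time: 1.65
tool_pos: [0.2566, -0.2915, 0.2936]
orientation: [[0.818, -0.008, 0.575], [-0.009, -1.0, 0.0], [0.575, -0.006, -0.818]]
ft_force: [0.9, 0.9, 0.1]
gripper_width: 0.998
grasp_force: 0.0
```

Call:
carry_out(rows="-1 36 8 -7 0 0 0; -1 36 8 -7 0 0 0; -1 36 8 -7 0 0 0; -1 36 8 -7 0 0 0; -1 36 8 -7 0 0 0; -1 36 8 -7 0 0 0; -1 36 8 -8 0 0 0; -1 32 8 -8 0 0 0; -1 0 0 0 0 0 0")

```text
time: 2.4
tool_pos: [0.5453, -0.226, 0.2366]
orientation: [[0.82, 0.006, 0.572], [0.003, -1.0, 0.006], [0.572, -0.003, -0.82]]
ft_force: [-0.8, -0.3, -0.2]
gripper_width: 0.996
grasp_force: 0.0
```

```bash
python3 - <<'E'
from h import *
c=capture("wrist"); cv2.imwrite("pics/w1.png",c["color"])
v,u=np.nonzero(c["z_map"]>0); P=world(c,np.c_[u,v])
k=(P[:,0]>.57)&(P[:,0]<.645)&(abs(P[:,1]+.228)<.03)&(P[:,2]>.136)&(P[:,2]<.165)
q=P[k];print(len(q),q.mean(0),q.min(0),q.max(0)) if k.any() else 0
s=robot.sense();print(s["tool_pos"],s["qpos"])
E
```

```text
538 [ 0.60527017 -0.22583186  0.1473321 ] [ 0.58001389 -0.231203    0.13643448] [ 0.63453653 -0.22025935  0.15026496]
[ 0.5436274  -0.22690745  0.23696051] [-44.57053602  -5.27210262 111.15664202  30.75291545  52.19755873
  30.75634683]
```

View pics/w1.png

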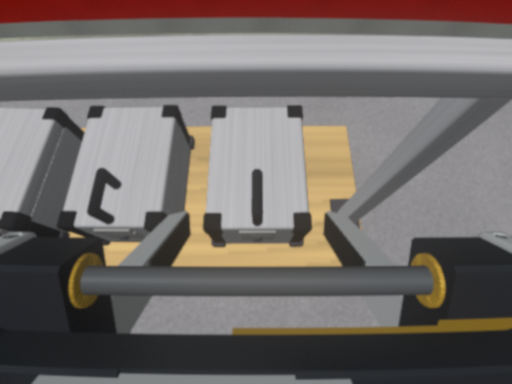

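The wrist view shows handle c (cols 250–262, rows 170–222) between the open fingers, and the lamp bar is clear above. Descending and closing.

Call:
carry_out(rows="-1 17 0 -25 0 0 0; -1 17 0 -25 0 0 0; -1 16 0 -25 0 0 0; -1 16 0 -24 0 0 0; -1 0 0 0 0 0 0; 1 0 0 0 0 0 0; 1 0 0 0 0 0 0; 1 0 0 0 0 0 0; 1 0 0 0 0 0 0; 1 0 0 0 0 0 0; 1 0 0 0 0 0 0; 1 0 0 0 0 0 0", grip_force=40)

```text
time: 3.45
tool_pos: [0.6083, -0.2296, 0.1404]
orientation: [[0.819, -0.0, 0.574], [0.0, -1.0, -0.001], [0.574, 0.001, -0.819]]
ft_force: [0.6, -0.7, -1.0]
gripper_width: 0.537
grasp_force: 0.0
```

Call:
carry_out(rows="1 0 0 0 0 0 0; 1 0 0 0 0 0 0; 1 0 0 0 0 0 0; 1 0 0 0 0 0 0; 1 0 0 0 0 0 0; 1 0 0 0 0 0 0; 1 0 0 0 0 0 0; 1 0 0 0 0 0 0")

```text
time: 4.12
tool_pos: [0.6082, -0.2259, 0.1392]
orientation: [[0.82, 0.003, 0.572], [-0.001, -1.0, 0.007], [0.572, -0.006, -0.82]]
ft_force: [-0.4, 7.3, 4.0]
gripper_width: 0.115
grasp_force: 40.0
```

Call:
carry_out(rows="1 0 -1 1 0 0 0; 1 0 0 1 0 0 0; 1 0 0 1 0 0 0; 1 0 0 0 0 0 0; 1 0 0 0 0 0 0")

```text
time: 4.53
tool_pos: [0.6085, -0.2259, 0.1405]
orientation: [[0.821, 0.003, 0.571], [-0.002, -1.0, 0.008], [0.571, -0.008, -0.821]]
ft_force: [12.6, 7.6, -8.1]
gripper_width: 0.116
grasp_force: 40.0
```

Call:
carry_out(rows="1 0.5 0 1 0 0 0; 1 0.5 0 1 0 0 0; 1 0.5 0 1 0 0 0; 1 0 0 0 0 0 0; 1 0 0 0 0 0 0")

```text
time: 4.95
tool_pos: [0.6093, -0.2259, 0.1425]
orientation: [[0.822, 0.004, 0.57], [-0.001, -1.0, 0.008], [0.57, -0.008, -0.822]]
ft_force: [11.9, 6.5, -9.6]
gripper_width: 0.116
grasp_force: 40.0
```

Call:
carry_out(rows="1 0.8 0 1 0 0 0; 1 0.8 0 1 0 0 0; 1 0.8 0 1 0 0 0; 1 0.6 0 1 0 0 0; 1 0 0 0 0 0 0; 1 0 0 0 0 0 0")

```text
time: 5.45
tool_pos: [0.6106, -0.2258, 0.1452]
orientation: [[0.824, 0.004, 0.567], [-0.001, -1.0, 0.009], [0.567, -0.008, -0.824]]
ft_force: [3.2, 5.3, -7.9]
gripper_width: 0.117
grasp_force: 40.0
```

Call:
carry_out(rows="1 0.4 0 2 0 0 0; 1 0.4 0 2 0 0 0; 1 0.6 0 2 0 0 0; 1 0.6 0 2 0 0 0; 1 0 0 0 0 0 0; 1 0 0 0 0 0 0")

```text
time: 5.95
tool_pos: [0.6136, -0.2258, 0.1535]
orientation: [[0.823, 0.003, 0.568], [-0.002, -1.0, 0.009], [0.568, -0.008, -0.823]]
ft_force: [11.7, 5.4, -11.2]
gripper_width: 0.116
grasp_force: 40.0
```

Call:
carry_out(rows="1 0.6 0 1.5 0 0 0; 1 0.6 0 1.5 0 0 0; 1 0.6 0 1.5 0 0 0; 1 0.6 0 1.5 0 0 0; 1 0.6 0 1.5 0 0 0; 1 0 0 0 0 0 0; 1 0 0 0 0 0 0")

```text
time: 6.53
tool_pos: [0.6167, -0.2257, 0.1607]
orientation: [[0.823, 0.004, 0.568], [-0.002, -1.0, 0.009], [0.568, -0.008, -0.823]]
ft_force: [13.0, 5.7, -11.6]
gripper_width: 0.117
grasp_force: 40.0
```

Call:
carry_out(rows="1 0.6 0 1.5 0 0 0; 1 0.6 0 1.5 0 0 0; 1 0 0 0 0 0 0; 1 0 0 0 0 0 0; 1 0 0 0 0 0 0")

```text
time: 6.95
tool_pos: [0.6179, -0.2257, 0.1635]
orientation: [[0.823, 0.003, 0.568], [-0.002, -1.0, 0.009], [0.568, -0.009, -0.823]]
ft_force: [14.6, 5.6, -13.9]
gripper_width: 0.115
grasp_force: 40.0
```

```bash
python3 - <<'E'
from h import *
c=capture("side"); cv2.imwrite("pics/s2.png",cv2.resize(c["color"][130:300,210:380],None,fx=3,fy=3))
c=capture("top"); v,u=np.nonzero(c["z_map"]>0); P=world(c,np.c_[u,v])
for y in [.12,-.056,-.228]:
    k=(P[:,0]>.64)&(P[:,0]<.73)&(abs(P[:,1]-y)<.05)&(P[:,2]>.09)&(P[:,2]<.16)
    print(y,k.sum(),np.polyfit(P[k,0],P[k,2],1))
E
```

```text
0.12 589 [-0.00834199  0.112609  ]
-0.056 569 [-0.00636147  0.1117873 ]
-0.228 550 [-0.17664126  0.23876127]
```

View pics/s2.png

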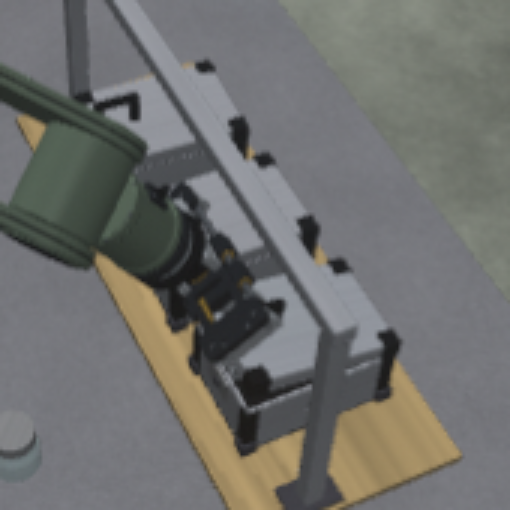

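The side crop shows case c's lid clearly ajar, and the top-camera slope gives about 0.17 rad. Pushing it down now.

Call:
carry_out(rows="1 -1 0 -2.5 0 0 0; 1 -1 0 -2.5 0 0 0; 1 -1 0 -2.5 0 0 0; 1 -1 0 -2.5 0 0 0; 1 -1 0 -2.5 0 0 0; 1 -1 0 -2.5 0 0 0; 1 -1 0 -2.5 0 0 0; 1 -1 0 -2.5 0 0 0; 1 0 0 0 0 0 0; 1 0 0 0 0 0 0")

```text
time: 7.88
tool_pos: [0.6093, -0.2259, 0.146]
orientation: [[0.822, 0.005, 0.569], [-0.001, -1.0, 0.009], [0.569, -0.008, -0.822]]
ft_force: [-4.0, 8.6, 3.2]
gripper_width: 0.113
grasp_force: 40.0
```

Call:
carry_out(rows="1 -0.3 0 -2 0 0 0; 1 -0.3 0 -2 0 0 0; 1 -0.4 0 -2 0 0 0; 1 0 0 0 0 0 0; 1 0 0 0 0 0 0")

```text
time: 8.3
tool_pos: [0.6074, -0.2258, 0.14]
orientation: [[0.823, 0.005, 0.568], [0.0, -1.0, 0.009], [0.568, -0.008, -0.823]]
ft_force: [-12.0, 8.3, 9.1]
gripper_width: 0.117
grasp_force: 40.0
```

Call:
carry_out(rows="1 0.5 0 -1.5 0 0 0; 1 0.5 0 -1.5 0 0 0; 1 0 0 0 0 0 0; 1 0 0 0 0 0 0; 1 0 0 0 0 0 0")

```text
time: 8.72
tool_pos: [0.6086, -0.2258, 0.1396]
orientation: [[0.822, 0.007, 0.57], [0.002, -1.0, 0.01], [0.57, -0.007, -0.822]]
ft_force: [-25.6, 11.7, 24.5]
gripper_width: 0.119
grasp_force: 40.0
```

```bash
cat > lid.py <<'E'
from h import *
c=capture("top"); v,u=np.nonzero(c["z_map"]>0); P=world(c,np.c_[u,v])
for y in [.12,-.056,-.228]:
    k=(P[:,0]>.64)&(P[:,0]<.73)&(abs(P[:,1]-y)<.05)&(P[:,2]>.09)&(P[:,2]<.16)
    print(y,k.sum(),np.polyfit(P[k,0],P[k,2],1), np.median(P[k,2]))
E
python3 lid.py
```

```text
0.12 588 [-0.00544683  0.11083298] 0.10692944280586647
-0.056 566 [0.00965198 0.10055715] 0.10728127841738722
-0.228 547 [-0.00930935  0.11332279] 0.10663049191011642
```

Call:
carry_out(rows="1 0 0 1 0 0 0; 1 0 0 1 0 0 0; 1 0 0 1 0 0 0; 1 0 0 1 0 0 0; 1 0 0 0 0 0 0; 1 0 0 0 0 0 0")

```text
time: 9.27
tool_pos: [0.6084, -0.2258, 0.1399]
orientation: [[0.823, 0.005, 0.567], [-0.0, -1.0, 0.009], [0.567, -0.008, -0.823]]
ft_force: [-5.3, 6.2, 1.1]
gripper_width: 0.12
grasp_force: 40.0
```

Unloaded, and the lid stays home. Releasing.

Call:
carry_out(rows="-1 0 0 0 0 0 0; -1 0 0 0 0 0 0; -1 0 0 0 0 0 0; -1 0 0 0 0 0 0; -1 0 0 0 0 0 0; -1 0 0 0 0 0 0; -1 0 0 0 0 0 0; -1 0 0 0 0 0 0; -1 0 0 0 0 0 0; -1 0 0 0 0 0 0")

```text
time: 10.1
tool_pos: [0.6109, -0.2304, 0.143]
orientation: [[0.82, -0.0, 0.573], [-0.0, -1.0, -0.0], [0.573, -0.0, -0.82]]
ft_force: [-0.6, 0.4, -0.2]
gripper_width: 0.79
grasp_force: 0.0
```

Call:
carry_out(rows="-1 -6 0 8 0 0 0; -1 -12 0 17 0 0 0; -1 -17 0 25 0 0 0; -1 -17 0 25 0 0 0; -1 -17 0 24 0 0 0; -1 -30 0 10 0 0 0; -1 -30 0 0 0 0 0; -1 0 0 0 0 0 0; -1 0 0 0 0 0 0")

```text
time: 10.85
tool_pos: [0.481, -0.2309, 0.2529]
orientation: [[0.819, -0.003, 0.574], [-0.001, -1.0, -0.003], [0.574, 0.001, -0.819]]
ft_force: [0.6, -0.3, -0.3]
gripper_width: 0.998
grasp_force: 0.0
```

```bash
python3 lid.py; python3 - <<'E'
from h import *
c=capture("side"); cv2.imwrite("pics/s3.png",c["color"])
E
```

```text
0.12 588 [0.00910999 0.10096589] 0.10736609721528378
-0.056 571 [0.00720147 0.10208327] 0.10709394010131379
-0.228 545 [0.01024439 0.10010459] 0.10728577270155615
```

View pics/s3.png

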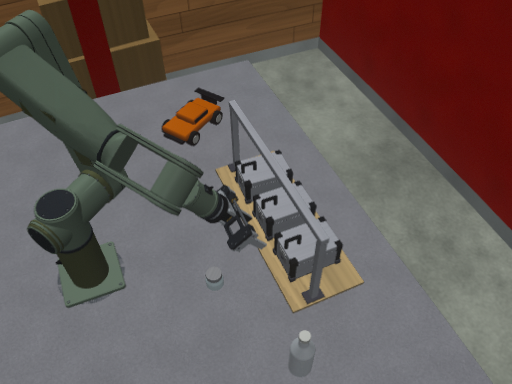

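The view shows all three lids shut, the gripper clear at about (238,225), and the bystanders where they were. Handing in.

```bash
python3 -c "
from bench import robot
print(robot.sign_off())"
```

```text
the job is handed in; nothing more can be done
None
```

I handed the job in; the sign-off returned no verdict. The uncaught lid was case c (the rightmost, and the first one I tugged). I lifted it to about 0.17 rad, pushed it down until it held at its stop, and let go with all three lids shut and the gripper clear.

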